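# Head-to-tail wax ingots with a crosswise course

### The job

On the small wooden pallet one yellow wax ingot still lies alone beside a finished pile of two: lay the loose yellow ingot squarely on it, head to tail (thick end over thin end), so that this pile comes out level like its neighbour, and let go. Then lay the loose teal ingot crosswise over the two piles, flat and centred on them, and let go.

Things in the scene. Friction and masses are not known exactly. Their poses are not given: they have to be found in the camera images.
- pallet: fixed wooden pallet, 164x152 mm, with 3 yellow ingots tacked fast (wedges like the loose ones, along x, mid-length at x=0). Origin: centre of its underside, on the table; z up. At y=+40 mm the finished pile, level top 92 mm above the table. At y=-40 mm the single ingot, thick end at +x: its top rises from 50 mm above the table at the thin end to 64 mm (6.1 degrees). 35 mm gap between.
- yellow_centre (a point): yellow ingot: loose wax wedge 130 x 45 mm, 0.19 kg, upright sides, flat underside; sloping top: 42 mm thick at one end, 28 at the other. Point: its centre, 17.5 mm above the underside. x along it to the thick end, y across, z square to the underside. Laid head to tail it tilts 6.1 degrees with the slope under it: centre 74 mm above the table, top level at 92 mm.
- yellow_mark (a point): dark round mark, 16 mm across, on the sloping top of the loose yellow ingot, 45 mm from the middle towards its thick end
- teal_centre (a point): teal (blue-green) ingot: loose wax wedge 130 x 45 mm, 0.19 kg, upright sides, flat underside; sloping top: 42 mm thick at one end, 28 at the other. Point: its centre, 17.5 mm above the underside. x along it to the thick end, y across, z square to the underside. Lying across both piles, either way round, its centre is 109 mm above the table. (A dark red ingot of the same shape is not needed.)

How it is judged:
On the way:
1. the loose yellow ingot lies head to tail on the single one and is let go (x of yellow_centre in the frame of pallet between -0.02 and 0.016 m and y of yellow_centre in the frame of pallet between -0.055 and -0.025 m and z of yellow_centre in the frame of pallet between 0.0664 and 0.0824 m and angle between the x axis of yellow_centre and the x axis of pallet, either way round below 0.21 rad and x of yellow_mark in the frame of pallet below -0.02 m and contact force between the fingers and yellow_ingot below 0.1 N and linear speed of yellow_ingot below 0.02 m/s), for 0.2 s.
At the end, for the whole second after the job is handed in: Yellow rests head to tail on the single ingot (18 mm lengthwise, 15 mm sideways, 12 degrees, 8 mm in height). Teal rests crosswise on both piles (20 mm along them, 15 mm across, 12 degrees of square, 8 mm in height), level within 4 degrees. Both released and at rest (all of step 1 and x of teal_centre in the frame of pallet between -0.022 and 0.018 m and y of teal_centre in the frame of pallet between -0.015 and 0.015 m and z of teal_centre in the frame of pallet between 0.1013 and 0.1173 m and angle between the x axis of teal_centre and the y axis of pallet, either way round below 0.21 rad and angle between teal_centre's own z axis and vertical below 0.07 rad and contact force between the fingers and teal_ingot below 0.1 N and linear speed of teal_ingot below 0.02 m/s); the robot touches nothing.
It also fails if it takes over 54 s, if anything falls off the work surface, if the arm or the gripper's body presses on something with over 40 N, if the wrist force passes 120 N, or if a joint passes its speed limit or range.

### The arm

A 6-joint arm with a two-finger parallel gripper is mounted at the origin on a cart in front of the work surface, level with it; the furniture and walls round the work are solid. World frame = base frame: x ahead of the robot, y to its left, z up, the work surface at z = 0. Lengths are in m, angles in rad, forces in N, time in s.
With the tool pointing down it reaches from about 0.35 to 0.775 m from the base axis. Payload 5.5 kg.
Tool frame: the origin (TCP) lies midway between the tips of the shut fingers; the grasp point (between the pads) lies 19 mm behind it; z points along the fingers, y is the line along which they close (so a half turn about z gives the same grasp; the last joint's range is limited). The gripper opens to 85 mm and grips with 20 to 120 N. Pads are 22 mm wide; open, the fingers measure 114 mm over their backs; the gripper's body (76 mm by 85 mm) begins 54 mm behind the grasp point. The pads swing forward as they close: fully open they stand 13 mm farther back than shut.
Start: joints at [1.19, 0.313, 0.046, 1.304, 0, 1.431], TCP at [0.137, 0.558, 0.231] pointing down, gripper open.
Joint ranges: [-2.76, 2.76], [-0.86, 1.69], [-1.03, 1.26], [-2.2, 2.34], [-1.47, 1.5], [-3.14, 3.14]. Speed limits (rad/s): [2.57, 2.57, 3.14, 3.14, 3.14, 3.14].

### API

Orientations are given as a unit quaternion [w, x, y, z].
In Python, from workcell import env gives the robot as it stands.
- The arm moves only by the tool move_arm, never from a script. Its argument "targets" is a list of rows, each a list of 3 entries, a list of its own where there are three numbers: the shift along the tool's x, y, z in mm, then the turn, a rotation vector about the tool's x, y, z in units of 10 degrees (1.0 is 10 degrees), then the closure, from -1 (fully open) to 1 (shut). In form: [[[dx, dy, dz], [ax, ay, az], gripper], ...]. A call has 1 to 5 rows; each row is the pose to reach, as a shift and turn from the pose commanded when the call began, along the tool's axes at that moment; what a row does not reach only later rows make up. A row lasts 1/8 s, in which the tool goes at most 62.5 mm and 10.7 degrees, less where a joint would pass 70% of its speed; a pose out of reach is approached as far as the arm can. A call with a gripper value outside its range is refused whole. The fingers move at their own pace and stop on an object; "squeeze" is the grip in N (left out, the last holds). Time passes only in rows, so rows that repeat a pose let the fingers close. It gives the time, the measured TCP pose, the force, the opening and the grip force at its end, in the units of the state.
- env.get_state(): the state, without advancing time (a new reading comes with each control period).
- env.read_camera(name): name is "scene" or "top" or "wrist"; returns a dict with "pixels" (480x640x3 uint8, red, green, blue), "fovy" (degrees; the focal length in pixels is half the picture's height over the tangent of half this angle, whatever the lens; pixels are square), "cx", "cy" (the principal point, pixels), "dist_coeffs" ([k1, k2, p1, p2, k3] as OpenCV has them; the pictures are not rectified), "extrinsics" (4x4, takes a point from world to camera coordinates); the wrist camera has in their place "mount" (4x4, takes a point from camera to tool coordinates, whose origin is the TCP and whose axes are the flange's). Camera axes: x right, y up, looking along -z (the intrinsics and any distortion apply to the point x, -y, -z); pixel columns grow to the right and rows downward; lengths in m; the calibration is good to about 2 mm. A picture is of the moment at which its call begins: read the wrist's pose just before it. There is no depth.
- env.hand_in(): hands the job in; it is judged then, once.
Trained networks look in a picture, given as the dict that the camera call returned (one of the last four; its "shot" number tells which), for a name from the list of things; names that differ only in an ending like _2 or _b are one class to them, and where a whole thing is asked for, a point or a joint stands for the part that bears it (a point fixed in the world has none). Each returns a list of dicts, best first, with "confidence" (0 to 1); they miss things now and then, are a little off and sometimes report something else, mostly with a low value. They report only what shows in the picture. A call takes as long as a camera call.
- env.spot_in(thing, picture): "centre" ([x, y, z] in m, in world coordinates, good to about 4 mm: the middle of the surface that is visible of it).
- env.regions_of(thing, picture): "mask" (480x640 bool, what is visible of it).
- env.landmark_of(thing, picture): "centre" ([x, y, z] in m, in world coordinates, good to about 4 mm: a listed point, or the origin of a listed thing).
The state is a dict: "clock": time; "joint_pos": joint angles; "qvel": joint speeds; "tau": joint torques, N m; "tcp_pos": TCP position; "orientation": TCP orientation; "wrist_force": force on the tool from outside, world axes, zero at the start; "ft_torque": the same for the moment, N m; "finger_gap": finger opening in m; "grip_force": force on a finger pad.
Only numpy, scipy, OpenCV 4.12 (cv2) and the standard library are available. Lean on these libraries where they do the work, as an engineer would, in place of code of your own. Each camera call takes 0.05 s, during which the arm holds its last target. There are 200 camera calls.

## Working session

There is one attempt and no reset: what is moved stays moved. The work goes in short steps, Python scripts to look and compute and a tool call to move; the robot and the scene stay as the last step left them, time stands still between calls to the robot, and variables do not carry over. Pictures are saved under pics/ and viewed, at most 10 in all, crops included, and the job is handed in when it is done.

Besides the shell and the picture viewer there is one more tool, called as name([rows], argument=value, ...), one row to a line, values as JSON. move_arm: Moves the arm, as the interface text tells. Its arguments: {"type":"object","properties":{"targets":{"type":"array","items":{"type":"array"}},"squeeze":{"type":"number"}},"required":["targets"]}

```bash
mkdir -p pics; cat > h.py <<'E'
import numpy as np, cv2
from workcell import env
from scipy.spatial.transform import Rotation as R
def save(p,n): cv2.imwrite('pics/'+n, p['pixels'][:,:,::-1])
E
python3 - <<'E'
from h import *
s=env.get_state(); print({k:np.round(v,3).tolist() for k,v in s.items()})
for c in ['scene','top']:
    p=env.read_camera(c); save(p,c+'1.png')
    for t in ['pallet','yellow_centre','yellow_mark','teal_centre']:
        for r in env.landmark_of(t,p)[:3]: print(c,t,np.round(r['centre'],4),round(r['confidence'],2))
E
```

```text
{'clock': 0.0, 'joint_pos': [1.19, 0.314, 0.045, 1.304, -0.0, 1.431], 'qvel': [0.0, 0.001, 0.001, -0.0, -0.0, 0.0], 'tau': [0.0, -48.063, 29.853, 0.019, -0.0, -0.0], 'tcp_pos': [0.137, 0.558, 0.23], 'orientation': [-0.0, 0.12, 0.993, -0.001], 'wrist_force': [0.124, -0.036, 0.046], 'ft_torque': [0.051, 0.067, -0.023], 'grip_force': 0.0, 'finger_gap': 0.085}
scene pallet [0.4808 0.1209 0.0009] 0.58
scene yellow_centre [ 0.6253 -0.1429  0.0169] 0.77
scene yellow_mark [ 0.6064 -0.1037  0.0403] 0.84
scene teal_centre [ 0.4497 -0.3385  0.0176] 0.65
top pallet [0.4807 0.1192 0.0053] 0.68
top yellow_centre [ 0.6271 -0.1465  0.0191] 0.6
top yellow_mark [ 0.6066 -0.1051  0.0391] 0.92
top teal_centre [ 0.4417 -0.3413  0.021 ] 0.78
```

View pics/top1.png

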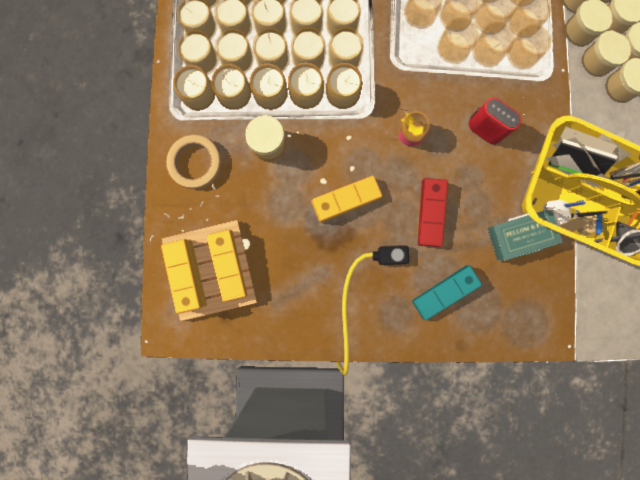

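View pics/scene1.png

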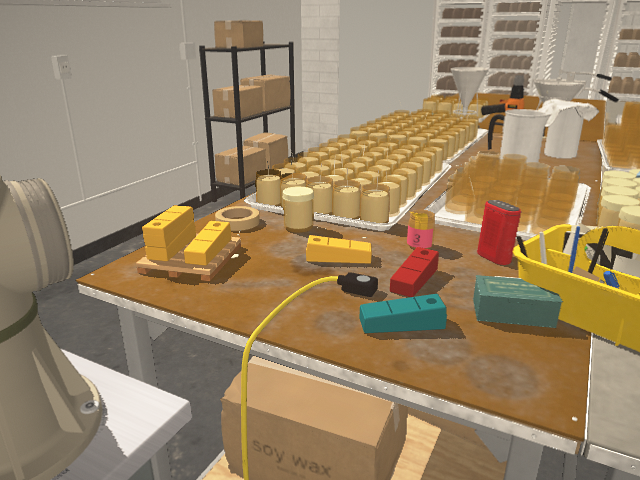

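The top view shows the pallet at about (208,270), with the single ingot at (228,265) and its mark at the far end. Loose yellow is at (347,200) with its mark on the left (325,206). Teal is at (447,293) with its mark at upper right (469,280). The network reports agree with this. I'll go over the pallet first and look from there on the way.

move_arm([
  [[-410,-350,-70],[0,0,0],-1],
  [[-410,-350,-70],[0,0,0],-1],
  [[-410,-350,-70],[0,0,0],-1],
  [[-410,-350,-70],[0,0,0],-1],
  [[-410,-350,-70],[0,0,0],-1],
])

```text
clock: 1.12
tcp_pos: [0.319, 0.3053, 0.2721]
orientation: [0.0, 0.12, 0.993, 0.0]
wrist_force: [-0.2, 0.2, -0.4]
finger_gap: 0.0855
grip_force: 0.0
```

move_arm([
  [[-171,-148,-28],[0,0,0],-1],
  [[-171,-148,-28],[0,0,0],-1],
  [[-171,-148,-28],[0,0,0],-1],
  [[-171,-148,-28],[0,0,0],-1],
  [[-171,-148,-28],[0,0,0],-1],
])

```text
clock: 1.75
tcp_pos: [0.4505, 0.1201, 0.2997]
orientation: [0.0, 0.122, 0.992, 0.0]
wrist_force: [0.0, 0.2, -0.0]
finger_gap: 0.0856
grip_force: 0.0
```

```bash
cat >> h.py <<'E'
def pose(s=None):
    s=s or env.get_state(); q=s['orientation']; T=np.eye(4)
    T[:3,:3]=R.from_quat([q[1],q[2],q[3],q[0]]).as_matrix(); T[:3,3]=s['tcp_pos']; return T
def ray(p,T,uv):
    """world origin + directions of pixels; T = tool pose for wrist or None"""
    f=240/np.tan(np.radians(p['fovy'])/2); K=np.array([[f,0,p['cx']],[0,f,p['cy']],[0,0,1]])
    n=cv2.undistortPoints(np.float64(uv).reshape(-1,1,2),K,np.array(p['dist_coeffs'])).reshape(-1,2)
    d=np.c_[n[:,0],-n[:,1],-np.ones(len(n))]
    M=T@np.array(p['mount']) if 'mount' in p else np.linalg.inv(np.array(p['extrinsics']))
    return M[:3,3], d@M[:3,:3].T
def at_z(p,T,uv,z):
    o,d=ray(p,T,uv); return o+d*((z-o[2])/d[:,2])[:,None]
def shift(pos,yaw):
    """move for tool-down target, tool x at yaw (deg)"""
    T=pose(); y=np.radians(yaw); X=np.array([np.cos(y),np.sin(y),0]); Z=np.array([0,0,-1.])
    Rt=np.c_[X,np.cross(Z,X),Z]
    print('shift mm',np.round(T[:3,:3].T@(np.array(pos)-T[:3,3])*1e3,1),'turn x10deg',np.round(np.degrees(R.from_matrix(T[:3,:3].T@Rt).as_rotvec())/10,2))
E
python3 - <<'E'
from h import *
T=pose(); p=env.read_camera('wrist'); save(p,'w1.png'); np.savez('w1.npz',T=T,**p)
print(T.round(3),np.round(p['mount'],3),p['fovy'],p['dist_coeffs'])
print([(np.round(r['centre'],4),r['confidence']) for r in env.landmark_of('pallet',p)])
shift([.626,-.17,.25],115)
E
```

```text
[[-0.97   0.243  0.001  0.45 ]
 [ 0.243  0.97  -0.     0.12 ]
 [-0.001  0.    -1.     0.3  ]
 [ 0.     0.     0.     1.   ]] [[ 0.001  0.946  0.324  0.085]
 [ 1.    -0.001 -0.    -0.   ]
 [ 0.     0.324 -0.946 -0.142]
 [ 0.     0.     0.     1.   ]] 64.06192545320057 [-0.03373579  0.          0.          0.          0.        ]
[(array([ 0.4774,  0.1133, -0.0008]), 0.89)]
shift mm [-242.2 -241.1   49.3] turn x10deg [ 0.   -0.    5.11]
```

View pics/w1.png

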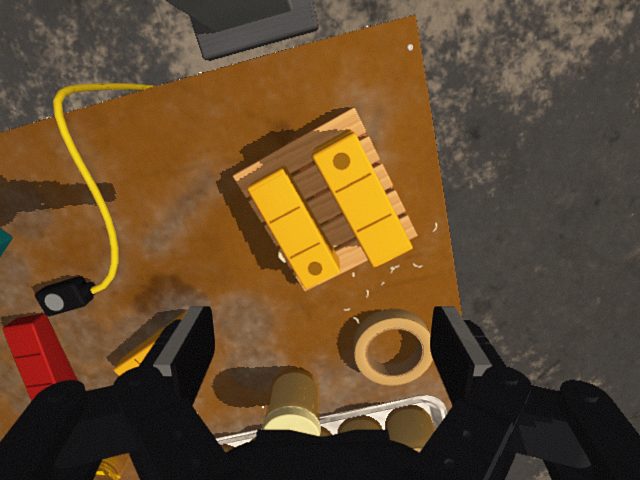

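The wrist view shows the single ingot's top with corners at about (249,184), (284,168), (340,275) and (305,291), and its mark at (315,268). The pile top runs from (314,152)/(353,133) to (375,266)/(412,244), with its mark at (341,161).

```bash
python3 - <<'E'
from h import *
d=dict(np.load('w1.npz')); T=d['T']
# refine corners via yellow mask quads
hsv=cv2.cvtColor(d['pixels'],cv2.COLOR_RGB2HSV); m=cv2.inRange(hsv,(20,150,130),(32,255,255)); m[300:]=0;m=cv2.morphologyEx(m,cv2.MORPH_CLOSE,np.ones((15,15)))
for c in cv2.findContours(m,0,2)[0]:
    if cv2.contourArea(c)>2500: print(cv2.boxPoints(cv2.minAreaRect(c)).round(1).tolist(), cv2.approxPolyDP(c,8,True).reshape(-1,2).tolist())
def rep(n,thin,thick,zt,zk):
    a=at_z(d,T,thin,zt).mean(0); b=at_z(d,T,thick,zk).mean(0); v=b-a
    print(n,((a+b)/2).round(4),'len',np.hypot(*v[:2]).round(4),'yaw',np.degrees(np.arctan2(v[1],v[0])).round(1))
    return (a+b)/2
s=rep('single',[(249,184),(284,168)],[(340,275),(305,291)],.050,.064)
q=rep('pile',[(314,152),(353,133)],[(412,244),(375,266)],.092,.092)
w=q-s; print('pallet c',((s+q)/2)[:2].round(4),'sep',np.hypot(*w[:2]).round(4),'yaw',(np.degrees(np.arctan2(w[1],w[0]))-90).round(1))
E
```

```text
[[247.8000030517578, 188.6999969482422], [284.1000061035156, 167.6999969482422], [343.1000061035156, 269.70001220703125], [306.79998779296875, 290.70001220703125]] [[281, 170], [249, 190], [308, 287], [339, 270]]
[[313.1000061035156, 155.60000610351562], [354.5, 133.1999969482422], [415.3999938964844, 245.60000610351562], [374.0, 268.0]] [[353, 134], [315, 159], [376, 265], [411, 246]]
single [0.4891 0.081  0.057 ] len 0.1287 yaw 12.6
pile [0.4656 0.1576 0.092 ] len 0.1242 yaw 14.9
pallet c [0.4773 0.1193] sep 0.0802 yaw 17.1
```

move_arm([
  [[-242,-241,49],[0,0,5.1],-1],
  [[-242,-241,49],[0,0,5.1],-1],
  [[-242,-241,49],[0,0,5.1],-1],
  [[-242,-241,49],[0,0,5.1],-1],
  [[-242,-241,49],[0,0,5.1],-1],
])

```text
clock: 2.48
tcp_pos: [0.6104, -0.1415, 0.255]
orientation: [-0.0, 0.537, 0.844, 0.0]
wrist_force: [0.3, -0.3, 0.0]
finger_gap: 0.0854
grip_force: 0.0
```

move_arm([
  [[0,0,0],[0,0,0],-1],
])

```text
clock: 2.6
tcp_pos: [0.6105, -0.1438, 0.2521]
orientation: [-0.002, 0.537, 0.844, -0.0]
wrist_force: [0.2, 0.4, -1.1]
finger_gap: 0.0854
grip_force: 0.0
```

```bash
python3 - <<'E'
from h import *
T=pose(); p=env.read_camera('wrist'); save(p,'w2.png'); np.savez('w2.npz',T=T,**p)
for t in ['yellow_centre','yellow_mark']: print(t,[(np.round(r['centre'],4),r['confidence']) for r in env.landmark_of(t,p)[:2]])
E
```

```text
yellow_centre [(array([ 0.6238, -0.1475,  0.0156]), 0.62)]
yellow_mark [(array([ 0.6072, -0.0989,  0.0456]), 0.68)]
```

View pics/w2.png

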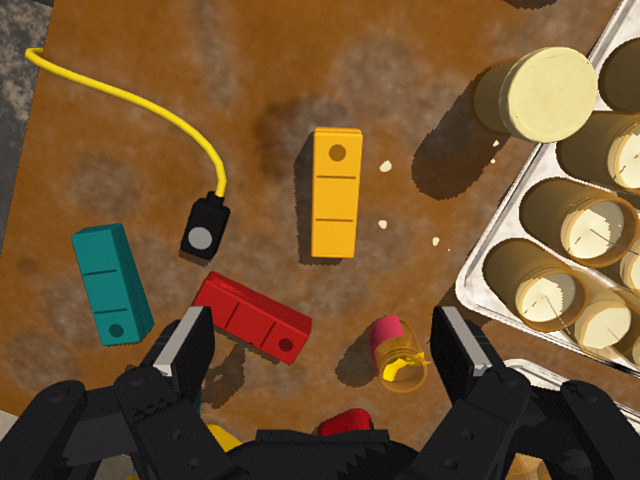

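The picture shows yellow upright at (337,193) with its mark at the top (337,153). Its top corners are about (315,131), (361,131), (354,257) and (313,256). Nothing blocks the fingers. Teal is at (110,285) and red at (255,318).

```bash
python3 - <<'E'
from h import *
d=dict(np.load('w2.npz')); T=d['T']
hsv=cv2.cvtColor(d['pixels'],cv2.COLOR_RGB2HSV); m=cv2.inRange(hsv,(18,150,180),(32,255,255)); m[280:]=0;m[:,:290]=0;m[:,380:]=0;m=cv2.morphologyEx(m,cv2.MORPH_CLOSE,np.ones((15,15)))
c=max(cv2.findContours(m,0,2)[0],key=cv2.contourArea); print(cv2.approxPolyDP(c,5,True).reshape(-1,2).tolist())
a=at_z(d,T,[(313,256),(354,257)],.028); b=at_z(d,T,[(315,131),(361,131)],.042)
print(np.linalg.norm(a[0]-a[1]),np.linalg.norm(b[0]-b[1]))
a=a.mean(0);b=b.mean(0);v=b-a; c=(a+b)/2; y=np.degrees(np.arctan2(v[1],v[0])); print(c,np.hypot(*v[:2]),y)
mk=at_z(d,T,[(337,153)],.0398)[0]; print('mark',mk, 'centre from mark',mk[:2]-.045*v[:2]/np.hypot(*v[:2]))
shift([c[0],c[1],.08],y); shift([c[0],c[1],.004],y)
E
```

```text
[[317, 127], [312, 255], [352, 257], [362, 136], [355, 128]]
0.042301953656942795 0.04103967548201403
[ 0.62281083 -0.14331384  0.035     ] 0.1267844618544569 113.98575876922776
mark [ 0.60488546 -0.10351921  0.0398    ] centre from mark [ 0.62317839 -0.1446333 ]
shift mm [ -9.   11.1 175.1] turn x10deg [-0.   -0.01  0.14]
shift mm [ -9.1  11.1 251.1] turn x10deg [-0.   -0.01  0.14]
```

move_arm([
  [[-9,11,150],[0,0,0.14],-1],
  [[-9,11,200],[0,0,0.14],-1],
  [[-9,11,235],[0,0,0.14],-1],
  [[-9,11,251],[0,0,0.14],-1],
  [[-9,11,251],[0,0,0.14],-1],
], squeeze=50)

```text
clock: 3.38
tcp_pos: [0.6187, -0.1415, 0.0003]
orientation: [-0.005, 0.545, 0.839, -0.001]
wrist_force: [-0.8, 0.1, 0.1]
finger_gap: 0.0854
grip_force: 0.0
```

move_arm([
  [[0,0,0],[0,0,0],-1],
  [[0,0,0],[0,0,0],1],
  [[0,0,0],[0,0,0],1],
  [[0,0,0],[0,0,0],1],
  [[0,0,0],[0,0,0],1],
])

```text
clock: 4.0
tcp_pos: [0.625, -0.1459, 0.0067]
orientation: [0.002, 0.546, 0.838, 0.001]
wrist_force: [-0.0, 0.7, 8.1]
finger_gap: 0.0442
grip_force: 52.6
```

move_arm([
  [[0,0,-40],[0,0,0],1],
  [[0,0,-100],[0,0,0],1],
  [[0,0,-160],[0,0,0],1],
  [[0,0,-200],[0,0,0],1],
  [[0,0,-200],[0,0,0],1],
])

```text
clock: 4.62
tcp_pos: [0.6256, -0.1463, 0.2092]
orientation: [0.004, 0.546, 0.838, 0.001]
wrist_force: [0.2, 0.1, -2.6]
finger_gap: 0.0441
grip_force: 51.9
```

```bash
python3 - <<'E'
from h import *
s=env.get_state(); print(s['finger_gap'],s['grip_force'],s['tcp_pos'],s['wrist_force'])
shift([.486,.081,.21],194)
E
```

```text
0.04407888164793377 51.92355573177338 [ 0.62556393 -0.14630493  0.20923987] [ 0.23435598  0.0656545  -2.58925756]
shift mm [264.3 -36.   -2.6] turn x10deg [ 0.01  0.05 -8.02]
```

move_arm([
  [[264,-36,-3],[0,0,-8.0],1],
  [[264,-36,-3],[0,0,-8.0],1],
  [[264,-36,-3],[0,0,-8.0],1],
  [[264,-36,-3],[0,0,-8.0],1],
  [[264,-36,-3],[0,0,-8.0],1],
])

```text
clock: 5.25
tcp_pos: [0.4803, 0.0842, 0.2058]
orientation: [-0.002, 0.104, 0.995, 0.0]
wrist_force: [1.1, -1.1, -1.1]
finger_gap: 0.0443
grip_force: 51.9
```

```bash
python3 - <<'E'
from h import *
print(pose()[:3,3]); shift([.490,.081,.17],194.5)
E
```

```text
[0.48032026 0.08418434 0.20584534]
shift mm [-10.3  -1.1  35.8] turn x10deg [ 0.   -0.02 -2.64]
```

move_arm([
  [[-10,-1,36],[0,0,-2.65],1],
  [[-10,-1,36],[0,0,-2.65],1],
  [[-10,-1,36],[0,0,-2.65],1],
  [[-10,-1,36],[0,0,-2.65],1],
  [[-10,-1,36],[0,0,-2.65],1],
])

```text
clock: 5.88
tcp_pos: [0.493, 0.0784, 0.1705]
orientation: [-0.001, -0.121, 0.993, 0.0]
wrist_force: [-0.6, 0.1, -1.0]
finger_gap: 0.0441
grip_force: 51.8
```

```bash
python3 - <<'E'
from h import *
T=pose(); p=env.read_camera('wrist'); save(p,'w3.png'); np.savez('w3.npz',T=T,**p)
print(T.round(4))
for t in ['pallet','yellow_centre','yellow_mark']: print(t,[(np.round(r['centre'],4),r['confidence']) for r in env.landmark_of(t,p)[:3]])
E
```

```text
[[-9.706e-01 -2.406e-01 -1.100e-03  4.930e-01]
 [-2.406e-01  9.706e-01  1.000e-04  7.840e-02]
 [ 1.100e-03  4.000e-04 -1.000e+00  1.705e-01]
 [ 0.000e+00  0.000e+00  0.000e+00  1.000e+00]]
pallet []
yellow_centre [(array([0.491 , 0.0762, 0.1808]), 0.93)]
yellow_mark [(array([0.448 , 0.07  , 0.2037]), 0.63)]
```

View pics/w3.png

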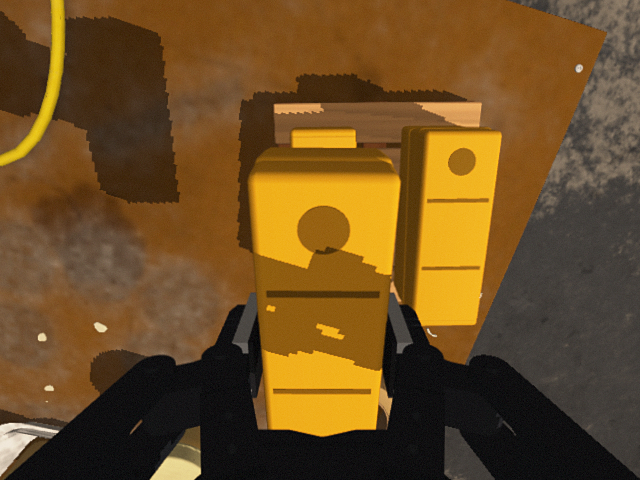

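Yellow is held with its mark end towards the robot at (323,230). The pallet edge at row 102 is horizontal, so the yaw matches. The single's thin end shows at (290–356,129) and the pile's near edge at (414–502,127). I'll fix the offsets from these edges.

```bash
python3 - <<'E'
from h import *
d=dict(np.load('w3.npz')); T=d['T']; Ti=np.linalg.inv(T)
def tl(n,uv,z): 
    w=at_z(d,T,uv,z); t=(np.c_[w,np.ones(len(w))]@Ti.T)[:,:3]; print(n,w.round(4).tolist(),'tool mm',(t*1e3).round(1).tolist())
tl('single thin end',[(290,129),(356,129)],.050)
tl('pile end',[(414,127),(502,128)],.092)
tl('pile far end',[(414,325),(477,325)],.092)
tl('pallet edge(z~.022)',[(274,103),(481,102)],.022)
tl('yellow top thick',[(252,172),(399,174)],.2058)
tl('mark',[(323,230)],.2036)
E
```

```text
single thin end [[0.4331, 0.0422, 0.05], [0.4225, 0.0848, 0.05]] tool mm [[66.7, -20.8, 120.6], [66.7, 23.1, 120.6]]
pile end [[0.4117, 0.1117, 0.092], [0.3999, 0.16, 0.092]] tool mm [[70.8, 51.8, 78.6], [70.7, 101.5, 78.6]]
pile far end [[0.5328, 0.152, 0.092], [0.5229, 0.1931, 0.092]] tool mm [[-56.5, 61.8, 78.5], [-56.7, 104.1, 78.5]]
pallet edge(z~.022) [[0.4204, 0.0253, 0.022], [0.3831, 0.1703, 0.022]] tool mm [[83.0, -34.1, 148.6], [84.3, 115.6, 148.7]]
yellow top thick [[0.4337, 0.0441, 0.2058], [0.4244, 0.0842, 0.2058]] tool mm [[65.8, -19.0, -35.2], [65.3, 22.1, -35.2]]
mark [[0.4463, 0.0677, 0.2036]] tool mm [[48.0, 0.8, -33.0]]
```

Yellow and the single line up within about 2 mm. Next I tilt 6.1° with the thick end down, then lower.

move_arm([
  [[0,0,30],[0,-0.3,0],1],
  [[0,0,60],[0,-0.61,0],1],
  [[0,0,85],[0,-0.61,0],1],
  [[0,0,98],[0,-0.61,0],1],
  [[0,0,98],[0,-0.61,0],1],
])

```text
clock: 6.7
tcp_pos: [0.4931, 0.0785, 0.0726]
orientation: [0.052, -0.122, 0.991, 0.007]
wrist_force: [0.4, -0.3, -0.7]
finger_gap: 0.044
grip_force: 51.8
```

move_arm([
  [[0,0,0],[0,0,0],1],
  [[0,0,0],[0,0,0],1],
])

```text
clock: 6.95
tcp_pos: [0.4945, 0.0785, 0.0742]
orientation: [0.054, -0.122, 0.991, 0.006]
wrist_force: [-0.5, -1.1, -1.8]
finger_gap: 0.0443
grip_force: 51.8
```

move_arm([
  [[1,0,4],[0,0,0],1],
  [[1,0,6],[0,0,0],1],
  [[1,0,6],[0,0,0],1],
  [[1,0,6],[0,0,0],1],
])

```text
clock: 7.45
tcp_pos: [0.4931, 0.0784, 0.0671]
orientation: [0.053, -0.122, 0.991, 0.007]
wrist_force: [0.9, -0.7, -1.9]
finger_gap: 0.0441
grip_force: 51.8
```

move_arm([
  [[0,0,2],[0,0,0],1],
  [[0,0,2],[0,0,0],1],
  [[0,0,2],[0,0,0],1],
])

```text
clock: 7.82
tcp_pos: [0.4933, 0.0785, 0.0651]
orientation: [0.053, -0.122, 0.991, 0.007]
wrist_force: [-1.4, -0.6, -1.4]
finger_gap: 0.0442
grip_force: 51.8
```

move_arm([
  [[0,0,1.5],[0,0,0],1],
  [[0,0,1.5],[0,0,0],1],
  [[0,0,1.5],[0,0,0],1],
])

```text
clock: 8.2
tcp_pos: [0.4936, 0.0785, 0.0639]
orientation: [0.053, -0.122, 0.991, 0.006]
wrist_force: [-2.2, -0.9, 2.8]
finger_gap: 0.044
grip_force: 52.2
```

move_arm([
  [[0,0,1.5],[0,0,0],1],
  [[0,0,1.5],[0,0,0],1],
  [[0,0,1.5],[0,0,0],1],
])

```text
clock: 8.57
tcp_pos: [0.4936, 0.0785, 0.0638]
orientation: [0.053, -0.122, 0.991, 0.006]
wrist_force: [-9.1, -1.5, 17.6]
finger_gap: 0.0443
grip_force: 54.0
```

move_arm([
  [[0,0,-2],[0,0,0],1],
  [[0,0,-2],[0,0,0],-0.45],
  [[0,0,-2],[0,0,0],-0.45],
  [[0,0,-2],[0,0,0],-0.45],
  [[0,0,-2],[0,0,0],-0.45],
])

```text
clock: 9.2
tcp_pos: [0.4934, 0.0785, 0.0639]
orientation: [0.053, -0.122, 0.991, 0.007]
wrist_force: [0.5, -0.8, -1.4]
finger_gap: 0.0621
grip_force: 0.0
```

move_arm([
  [[0,0,-10],[0,0,0],-0.45],
  [[0,0,-40],[0,0,0],-0.45],
  [[0,0,-90],[0,0,0],-0.45],
  [[0,0,-150],[0,0.61,0],-1],
  [[0,0,-150],[0,0.61,0],-1],
])

```text
clock: 9.82
tcp_pos: [0.4817, 0.0747, 0.2194]
orientation: [0.004, -0.122, 0.992, -0.001]
wrist_force: [1.4, 0.1, -0.4]
finger_gap: 0.0855
grip_force: 0.0
```

```bash
python3 - <<'E'
from h import *
T=pose(); p=env.read_camera('wrist'); save(p,'w4.png'); np.savez('w4.npz',T=T,**p)
for t in ['pallet','yellow_centre','yellow_mark']: print(t,[(np.round(r['centre'],4),r['confidence']) for r in env.landmark_of(t,p)[:3]])
shift([.47,-.30,.25],120)
E
```

```text
pallet [(array([0.4773, 0.1153, 0.0006]), 0.83)]
yellow_centre [(array([0.4899, 0.077 , 0.0719]), 0.75)]
yellow_mark [(array([0.4447, 0.0686, 0.0955]), 0.76)]
shift mm [  97.8 -361.7  -37.9] turn x10deg [-0.   -0.01  7.4 ]
```

View pics/w4.png

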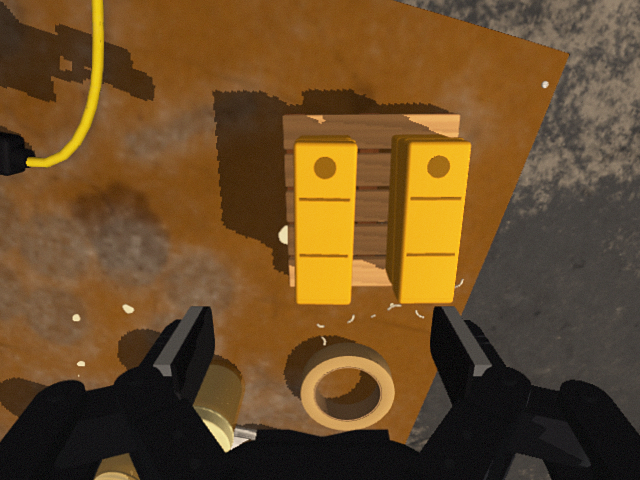

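Yellow now lies parallel to the pile, spanning (296–356,141) to (297–352,304). The pile spans (402–470,141) to (397–454,303). The marks are level at row 167. Next is teal; I'll work out its target from these.

```bash
python3 - <<'E'
from h import *
d=dict(np.load('w4.npz')); T=d['T']
q=at_z(d,T,[(296,141),(356,141),(352,304),(297,304)],.092); r=at_z(d,T,[(406,139),(470,141),(454,303),(399,303)],.092)
for n,a in(('y',q),('p',r)):
    v=a[:2].mean(0)-a[2:].mean(0); print(n,a.mean(0).round(4),np.hypot(*v[:2]).round(4),np.degrees(np.arctan2(v[1],v[0])).round(1))
print((q.mean(0)+r.mean(0))/2)
E
```

```text
y [0.4871 0.0788 0.092 ] 0.1271 -166.3
p [0.467  0.1553 0.092 ] 0.1271 -164.3
[0.47708733 0.11705611 0.092     ]
```

move_arm([
  [[98,-362,-38],[0,0,7.4],-1],
  [[98,-362,-38],[0,0,7.4],-1],
  [[98,-362,-38],[0,0,7.4],-1],
  [[98,-362,-38],[0,0,7.4],-1],
  [[98,-362,-38],[0,0,7.4],-1],
])

```text
clock: 10.65
tcp_pos: [0.4706, -0.2376, 0.2433]
orientation: [-0.001, 0.343, 0.94, 0.0]
wrist_force: [1.2, -0.1, 0.3]
finger_gap: 0.0854
grip_force: 0.0
```

```bash
python3 - <<'E'
from h import *
shift([.47,-.31,.25],120)
E
```

```text
shift mm [-46.1 -55.8  -6.9] turn x10deg [-0.   -0.01  1.99]
```

move_arm([
  [[-46,-56,-7],[0,0,2.0],-1],
  [[-46,-56,-7],[0,0,2.0],-1],
  [[-46,-56,-7],[0,0,2.0],-1],
  [[-46,-56,-7],[0,0,2.0],-1],
])

```text
clock: 11.15
tcp_pos: [0.4709, -0.3075, 0.2507]
orientation: [-0.001, 0.496, 0.868, 0.0]
wrist_force: [0.3, -0.3, -0.3]
finger_gap: 0.0857
grip_force: 0.0
```

```bash
python3 - <<'E'
from h import *
T=pose(); p=env.read_camera('wrist'); save(p,'w5.png'); np.savez('w5.npz',T=T,**p)
for t in ['teal_centre']: print(t,[(np.round(r['centre'],4),r['confidence']) for r in env.landmark_of(t,p)[:3]])
E
```

```text
teal_centre [(array([ 0.4488, -0.3348,  0.0155]), 0.84)]
```

View pics/w5.png

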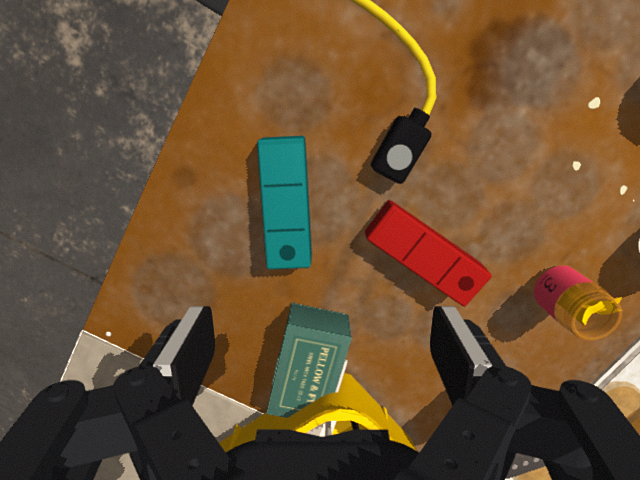

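Teal's top runs from (258,139)–(303,137) at the thin end to (266,269)–(309,267) at the thick end, with its mark at (288,253). The red ingot and the black plug are clear of the fingers.

```bash
python3 - <<'E'
from h import *
d=dict(np.load('w5.npz')); T=d['T']
a=at_z(d,T,[(258,139),(303,137)],.028); b=at_z(d,T,[(266,269),(309,267)],.042)
a=a.mean(0);b=b.mean(0);v=b-a; c=(a+b)/2; y=np.degrees(np.arctan2(v[1],v[0])); print(c,np.hypot(*v[:2]),y)
mk=at_z(d,T,[(288,253)],.0398)[0]; print('centre from mark',mk[:2]-.045*v[:2]/np.hypot(*v[:2]))
shift([c[0],c[1],.006],y+180)
E
```

```text
[ 0.44407496 -0.33639223  0.035     ] 0.12564108730890838 -57.57799982794128
centre from mark [ 0.44655682 -0.33789602]
shift mm [-11.4 -38.3 245.4] turn x10deg [-0.   -0.01 -0.19]
```

move_arm([
  [[-12.5,-38,100],[0,0,-0.2],-1],
  [[-12.5,-38,190],[0,0,-0.2],-1],
  [[-12.5,-38,230],[0,0,-0.2],-1],
  [[-12.5,-38,245],[0,0,-0.2],-1],
  [[-12.5,-38,245],[0,0,-0.2],-1],
])

```text
clock: 11.88
tcp_pos: [0.4416, -0.3342, 0.0025]
orientation: [-0.005, 0.482, 0.876, 0.002]
wrist_force: [-1.2, 0.2, 0.7]
finger_gap: 0.0852
grip_force: 0.0
```

move_arm([
  [[0,0,0],[0,0,0],-1],
  [[0,0,0],[0,0,0],1],
  [[0,0,0],[0,0,0],1],
  [[0,0,0],[0,0,0],1],
  [[0,0,0],[0,0,0],1],
])

```text
clock: 12.5
tcp_pos: [0.4463, -0.3397, 0.009]
orientation: [0.002, 0.482, 0.876, -0.0]
wrist_force: [-0.3, 0.8, 7.2]
finger_gap: 0.0442
grip_force: 52.4
```

move_arm([
  [[0,0,-40],[0,0,0],1],
  [[0,0,-100],[0,0,0],1],
  [[0,0,-160],[0,0,0],1],
  [[0,0,-200],[0,0,0],1],
  [[0,0,-200],[0,0,0],1],
])

```text
clock: 13.12
tcp_pos: [0.4466, -0.3403, 0.2113]
orientation: [0.004, 0.482, 0.876, -0.001]
wrist_force: [0.1, 0.5, -2.1]
finger_gap: 0.044
grip_force: 51.8
```

```bash
python3 - <<'E'
from h import *
print(pose()[:3,3],env.get_state()['finger_gap']); shift([.477,.117,.22],104.4)
E
```

```text
[ 0.44664407 -0.34031384  0.21133815] 0.044005065556014765
shift mm [370.2 270.1 -11.2] turn x10deg [0.02 0.05 1.79]
```

move_arm([
  [[368,270,-11],[0,0,1.8],1],
  [[368,270,-11],[0,0,1.8],1],
  [[368,270,-11],[0,0,1.8],1],
  [[368,270,-11],[0,0,1.8],1],
  [[368,270,-11],[0,0,1.8],1],
])

```text
clock: 13.75
tcp_pos: [0.4655, -0.0256, 0.213]
orientation: [-0.001, 0.614, 0.789, -0.0]
wrist_force: [0.5, -0.5, -2.5]
finger_gap: 0.0446
grip_force: 51.8
```

```bash
python3 - <<'E'
from h import *
shift([.4777,.1143,.20],104.4)
E
```

```text
shift mm [132.6  46.4  13.1] turn x10deg [-0.01 -0.01 -0.01]
```

move_arm([
  [[133,46,13],[0,0,0],1],
  [[133,46,13],[0,0,0],1],
  [[133,46,13],[0,0,0],1],
  [[133,46,13],[0,0,0],1],
  [[133,46,13],[0,0,0],1],
])

```text
clock: 14.38
tcp_pos: [0.478, 0.1114, 0.2008]
orientation: [-0.0, 0.614, 0.789, -0.0]
wrist_force: [0.2, 0.1, -2.8]
finger_gap: 0.0442
grip_force: 51.7
```

```bash
python3 - <<'E'
from h import *
T=pose(); p=env.read_camera('wrist'); save(p,'w6.png'); np.savez('w6.npz',T=T,**p)
for t in ['pallet','teal_centre','yellow_centre']: print(t,[(np.round(r['centre'],4),r['confidence']) for r in env.landmark_of(t,p)[:3]])
shift([.4777,.1143,.108],104.4)
E
```

```text
pallet []
teal_centre [(array([0.4781, 0.1141, 0.2053]), 0.73)]
yellow_centre []
shift mm [ 3.1  0.  93.4] turn x10deg [ 0.    0.   -0.02]
```

View pics/w6.png

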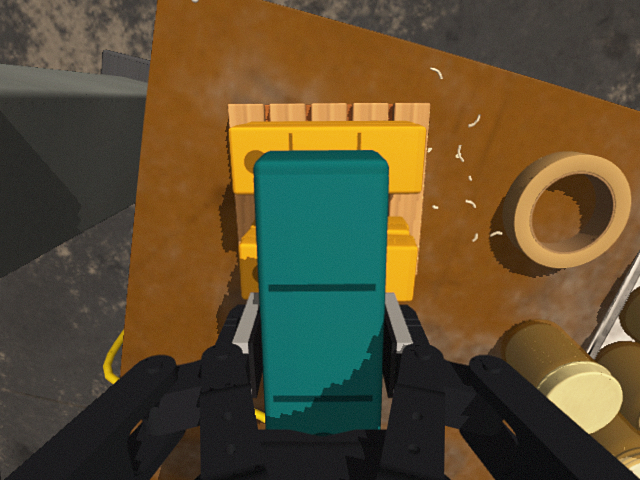

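Teal is square over the piles, with its thin end at (257–387,172). The far pile's top spans (229–424,127) to (234–422,192), and yellow shows below at (242–416,~240–300). I'll check the centring before lowering.

```bash
python3 - <<'E'
from h import *
d=dict(np.load('w6.npz')); T=d['T']; Ti=np.linalg.inv(T)
def tl(n,uv,z): 
    w=at_z(d,T,uv,z); t=(np.c_[w,np.ones(len(w))]@Ti.T)[:,:3]; print(n,'tool mm',(t*1e3).round(1)[:,:2].tolist())
tl('pile',[(229,126),(424,124),(422,192),(234,193)],.092)
tl('yellow inner edge..',[(242,240),(416,237),(414,300),(242,299)],.092)
zb=T[2,3]-.009
tl('teal thin end top',[(257,172),(387,172)],zb+.028)
E
```

```text
pile tool mm [[68.5, -60.3], [69.9, 63.2], [25.9, 65.5], [25.1, -60.2]]
yellow inner edge.. tool mm [[-8.5, -57.1], [-6.1, 64.1], [-55.5, 66.6], [-54.8, -60.3]]
teal thin end top tool mm [[62.1, -22.2], [62.1, 19.6]]
```

move_arm([
  [[6,2,45],[0,0,0],1],
  [[6,2,75],[0,0,0],1],
  [[6,2,90],[0,0,0],1],
  [[6,2,94],[0,0,0],1],
  [[6,2,94],[0,0,0],1],
])

```text
clock: 15.2
tcp_pos: [0.4794, 0.1187, 0.108]
orientation: [0.0, 0.614, 0.789, 0.0]
wrist_force: [-1.5, 0.0, -2.3]
finger_gap: 0.0443
grip_force: 51.7
```

move_arm([
  [[0,0,0],[0,0,0],1],
  [[0,0,2],[0,0,0],1],
  [[0,0,2],[0,0,0],1],
  [[0,0,2],[0,0,0],1],
])

```text
clock: 15.7
tcp_pos: [0.4787, 0.119, 0.1054]
orientation: [0.0, 0.614, 0.79, 0.0]
wrist_force: [-0.4, 0.4, -1.4]
finger_gap: 0.0442
grip_force: 51.7
```

move_arm([
  [[0,0,1.5],[0,0,0],1],
  [[0,0,1.5],[0,0,0],1],
  [[0,0,1.5],[0,0,0],1],
])

```text
clock: 16.08
tcp_pos: [0.4786, 0.1189, 0.1037]
orientation: [-0.0, 0.614, 0.79, -0.0]
wrist_force: [0.2, -0.2, -1.7]
finger_gap: 0.0442
grip_force: 51.7
```

move_arm([
  [[0,0,1.5],[0,0,0],1],
  [[0,0,1.5],[0,0,0],1],
  [[0,0,1.5],[0,0,0],1],
])

```text
clock: 16.45
tcp_pos: [0.4787, 0.1189, 0.1023]
orientation: [-0.0, 0.614, 0.79, 0.0]
wrist_force: [0.6, -0.1, -2.1]
finger_gap: 0.0441
grip_force: 51.7
```

move_arm([
  [[0,0,1],[0,0,0],1],
  [[0,0,1],[0,0,0],1],
  [[0,0,1],[0,0,0],1],
])

```text
clock: 16.82
tcp_pos: [0.4787, 0.1189, 0.1013]
orientation: [-0.0, 0.614, 0.79, 0.0]
wrist_force: [-0.2, -0.1, -1.0]
finger_gap: 0.0441
grip_force: 51.7
```

move_arm([
  [[0,0,1],[0,0,0],1],
  [[0,0,1],[0,0,0],1],
  [[0,0,1],[0,0,0],1],
])

```text
clock: 17.2
tcp_pos: [0.4788, 0.1189, 0.1008]
orientation: [0.0, 0.614, 0.79, 0.0]
wrist_force: [-1.6, 0.4, 5.6]
finger_gap: 0.044
grip_force: 52.5
```

Contact, at the height expected. Release, retreat and check.

move_arm([
  [[0,0,0],[0,0,0],-0.6],
  [[0,0,0],[0,0,0],-0.6],
  [[0,0,0],[0,0,0],-0.6],
  [[0,0,0],[0,0,0],-0.6],
])

```text
clock: 17.7
tcp_pos: [0.4787, 0.1189, 0.1001]
orientation: [-0.0, 0.614, 0.79, -0.0]
wrist_force: [-1.2, 0.9, -0.8]
finger_gap: 0.0683
grip_force: 0.0
```

move_arm([
  [[0,0,-10],[0,0,0],-0.6],
  [[0,0,-40],[0,0,0],-0.6],
  [[0,0,-90],[0,0,0],-0.6],
  [[0,0,-150],[0,0,0],-1],
  [[0,0,-180],[0,0,0],-1],
])

```text
clock: 18.32
tcp_pos: [0.4798, 0.119, 0.2846]
orientation: [0.002, 0.614, 0.79, 0.002]
wrist_force: [0.1, -0.2, -0.6]
finger_gap: 0.0856
grip_force: 0.0
```

```bash
python3 - <<'E'
from h import *
T=pose(); p=env.read_camera('wrist'); save(p,'w7.png')
for t in ['pallet','teal_centre','yellow_centre','yellow_mark']: print(t,[(np.round(r['centre'],4),r['confidence']) for r in env.landmark_of(t,p)[:3]])
print(env.get_state()['tcp_pos'])
E
```

```text
pallet []
teal_centre [(array([0.479 , 0.1207, 0.1068]), 0.92)]
yellow_centre []
yellow_mark [(array([0.4458, 0.0696, 0.0927]), 0.63)]
[0.47836019 0.11884432 0.2797749 ]
```

View pics/w7.png

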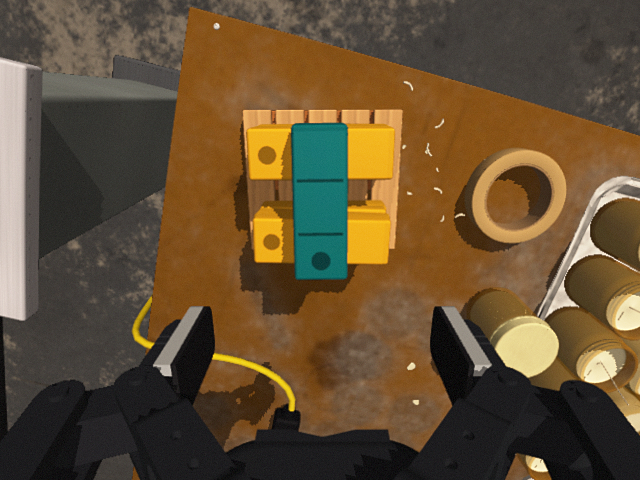

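Teal lies square and centred across both piles, from (293–347,125) to (296–347,278). Its reported centre, (0.479, 0.121, 0.107), agrees. The arm is clear, so I'm handing in.

```bash
python3 -c "
from workcell import env
print(env.hand_in())"
```

```text
the job is handed in; nothing more can be done
None
```

The job is handed in, with no verdict returned: yellow lies head to tail and level on the single ingot, teal lies square and centred across both piles (seen in the last wrist picture), both are released, and the arm finished clear at about 18 s of the 54 s allowed.

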